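# Prime the sauce pump behind the sliding guard

## Robot

A 6-joint arm with a two-finger parallel gripper is mounted at the origin on the work surface. World frame = base frame: x ahead of the robot, y to its left, z up, the work surface at z = 0. Lengths are in mm, angles in rad, forces in N, time in s.
With the tool pointing down it reaches from about 400 to 925 mm from the base axis. Payload 12.5 kg.
Tool frame: the origin (TCP) lies between the finger pads; the fingertips stand env.tip_extent ahead of it and the grasp point (between the pads) lies 11 mm behind it (env.tip_extent is the distance from the TCP to the fingertips, in mm); z points along the fingers, y is the line along which they close (so a half turn about z gives the same grasp; the last joint's range is limited). The gripper opens to 95 mm and grips with 3 to 60 N. Pads are 20 mm wide; open, the fingers measure 119 mm over their backs; the gripper's body (75 mm by 180 mm) begins 59 mm behind the grasp point.
Start: joints at [-1.348, 0.491, 1.559, -0, 1.092, -0.106], TCP at [201.84, -591.529, 222.661] pointing down, gripper open.
Joint ranges: [-3.1, 3.1], [-0.84, 2.19], [0.05, 2.79], [-1.13, 4.28], [0.06, 2.93], [-2.69, 2.69]. Speed limits (rad/s): [2.22, 2.22, 2.79, 3.14, 3.14, 3.14].

## Interface

Orientations are given as [roll, pitch, yaw] about the fixed x, y, z axes, in that order (R = Rz(yaw) Ry(pitch) Rx(roll)).
In Python, from cell import env gives the robot as it stands.
- The arm moves only by the tool carry_out, never from a script. Its argument "motion" is a list of rows, each a list of 5 numbers: the shift along the tool's x, y, z in mm, then the turn about the tool's z in degrees, then the closure, from 0 (fully open) to 1 (shut). A call has 1 to 12 rows; each row shifts and turns the commanded pose from where the row before left it, along the tool's axes as they then stand; what a row does not reach is not made up. A row lasts 1/10 s, in which the tool goes at most 50 mm and 8.59 degrees, less where a joint would pass 70% of its speed; a pose out of reach is approached as far as the arm can. A call with a gripper value outside its range is refused whole. The fingers move at their own pace and stop on an object; the grip force is fixed at half the most. Time passes only in rows, so rows that do not move let the fingers close. It gives the time, the measured TCP pose, the force, the opening and the grip force at its end, in the units of the state.
- env.state(): the state, without advancing time (a new reading comes with each control period).
- env.read_camera(name): name is "side" or "top" or "wrist"; returns a dict with "color" (400x640x3 uint8, red, green, blue), "K" (3x3 intrinsics, pixels), "R" (3x3) and "t" (3): a world point X has camera coordinates R X + t; the wrist camera has in their place "hand_eye" (4x4, takes a point from camera to tool coordinates, whose origin is the TCP and whose axes are the flange's). Camera axes: x right, y down, z forward; pixel columns grow to the right and rows downward; lengths in mm; the calibration is good to about 2 mm. The wrist camera is an equidistant fisheye: a pixel r from the principal point sees the ray r / f radians off the axis. A picture is of the moment at which its call begins: read the wrist's pose just before it. There is no depth.
- env.job_done(): hands the job in; it is judged then, once.
The state is a dict: "t": time; "joints": joint angles; "qvel": joint speeds; "tau": joint torques, N m; "eef_pos": TCP position; "tcp_rot": TCP orientation; "ft_force": force on the tool from outside, world axes, zero at the start; "moment": the same for the moment, N m; "opening": opening from 0.0 (shut) to 1.0 (fully open); "grip_force": force on a finger pad.
Only numpy, scipy, OpenCV 4.12 (cv2) and the standard library are available. Lean on these libraries where they do the work, as an engineer would, in place of code of your own. Each camera call takes 0.05 s, during which the arm holds its last target. There are 200 camera calls.

## Task

The pump bottle in the sauce station beside the grill has just been refilled and needs priming. Slide the station's clear guard door fully open, press the pump's head all the way down and let it spring back up, then slide the guard fully shut again. Leave the jar, the bowl and the plates where they stand.

Things in the scene. Friction and masses are not known exactly. Their poses are not given: they have to be found in the camera images.
- station: Fixed stainless sauce station, 200 mm deep (x) by 460 mm wide (y) by 206 mm high; origin at the centre of its underside, y along the tracks. Its +y half is an open-topped glazed well (inside 180 by 210 mm, floor 20 mm above the table) that holds the pump bottle and the jar; its -y half is a closed grey bay 178 mm high. Two tracks run along y on top, their lips 206 mm above the table.
- guard (a joint): Travel of the sliding guard door in m: a clear horizontal panel 182 by 216 mm with steel edges, its top face 192 mm above the table, lying in the tracks. 0 = fully shut (over the well), 0.215 = fully open (over the closed bay). It opens towards the station's -y, needs about 3 N to slide and stays where it is left.
- guard_grip (a point): Centre of the guard's bridge handle: a black plastic bar 100 mm long along the station's x, 16 mm thick (y), 16 mm high, on a post 14 mm wide at each end; it stands in the middle of the guard, 232 mm above the table, its centre 40 mm above the panel. Moves with the guard; axes as the station's.
- pump_top (a point): Centre of the top face of the pump's head: a flat round steel button 56 mm in diameter, 13 mm thick, with a thin side spout reaching 60 mm from its axis, on a white bottle 68 mm in diameter. At rest the face is 175 mm above the table, 11 mm below the guard; z points up. The bottle is fixed in the well and may stand in either half of it.
- pump_head (a joint): How far the pump's head is pressed down, in m: 0 = up, 0.015 = fully down (about 10 N); it springs back when let go.
- jar: Loose amber glass jar with a dark screw lid, no pump, 68 mm in diameter, 125 mm high, in the other half of the well; origin at the centre of its underside.
- bowl: Loose black bowl, rim 124 mm in diameter, 62 mm high, on the table past the station's +y end; origin at the centre of its underside.
- plates: Loose stack of four white plates, 170 mm in diameter, 42 mm high, on the table past the station's -y end; origin at the centre of its underside.

How it is judged (in metres and radians):
On the way, in this order (a step that is already met when the one before it is completed fails the run):
1. the guard is slid open: at least 190 mm of its 215 mm travel (value of joint guard above 0.19 m), for 0.2 s.
2. with the guard still open that far, the pump's head is pressed down at least 12 of its 15 mm for 0.1 s (value of joint pump_head above 0.012 m and value of joint guard above 0.19 m), for 0.1 s.
3. with the guard still open that far, the pump's head is let go and has sprung back to within 3 mm of its top (value of joint pump_head below 0.003 m and value of joint guard above 0.19 m), for 0.2 s.
At the end, for the whole second after the job is handed in: The guard is shut to within 6 mm of its closed stop and at rest, the pump's head is up (within 3 mm), and the jar, the bowl and the plates are each within 20 mm of where they began (value of joint guard below 0.006 m and velocity of joint guard between -0.01 and 0.01 m/s and value of joint pump_head below 0.003 m and distance of each of jar, bowl, plates from where it was at the start of the episode below 0.02 m); the robot touches nothing.
It fails at once if the jar, the bowl or the plates are shifted more than 20 mm or tipped more than about 15 degrees (distance of any of jar, bowl, plates from where it was at the start of the episode above 0.02 m or angle between any of jar, bowl, plates's own z axis and vertical above 0.26 rad).
It also fails if it takes over 50 s, if anything falls off the work surface, if the arm or the gripper's body presses on something with over 40 N, if the wrist force passes 120 N, or if a joint passes its speed limit or range.

## Working session

There is one attempt and no reset: what is moved stays moved. The work goes in short steps, Python scripts to look and compute and a tool call to move; the robot and the scene stay as the last step left them, time stands still between calls to the robot, and variables do not carry over. Pictures are saved under pics/ and viewed, at most 10 in all, crops included, and the job is handed in when it is done.

Besides the shell and the picture viewer there is one more tool, called after "Call:" by a JSON object that holds its "api" and its "payload". carry_out: Moves the arm, as the interface text tells. Its arguments: {"type":"object","properties":{"motion":{"type":"array"}},"required":["motion"]}

```bash
mkdir -p pics; ls; python3 - <<'E'
from cell import env
import cv2,numpy as np
print(env.tip_extent); s=env.state(); print(s['eef_pos'],s['tcp_rot'],s['opening'],s['t'])
for n in ("side","top"):
    d=env.read_camera(n); cv2.imwrite(f"pics/{n}0.png",d['color'][:,:,::-1]); print(n,d['K'].tolist(),np.round(d['R'],4).tolist(),d['t'].tolist())
E
```

```text
pics
8.0
[ 201.78001937 -591.29064414  222.04943993] [-3.14047692e+00 -1.10573744e-04  3.28801091e-01] 1.0013213475264433 0.0
side [[439.07421523870283, 0.0, 318.32684410159385], [0.0, 439.07421523870283, 199.32011526522024], [0.0, 0.0, 1.0]] [[-0.9657, 0.2597, -0.0044], [0.2477, 0.9156, -0.3168], [-0.0782, -0.307, -0.9485]] [520.9943969747151, -111.01825358777431, 1466.8258804095867]
top [[444.3695310772375, 0.0, 320.87197974924237], [0.0, 444.3695310772375, 201.19776128958148], [0.0, 0.0, 1.0]] [[-0.0501, -0.9987, -0.0005], [-0.976, 0.049, -0.2121], [0.2119, -0.0101, -0.9772]] [48.3881504046841, 571.598292853459, 1418.1593011423672]
```

View pics/top0.png

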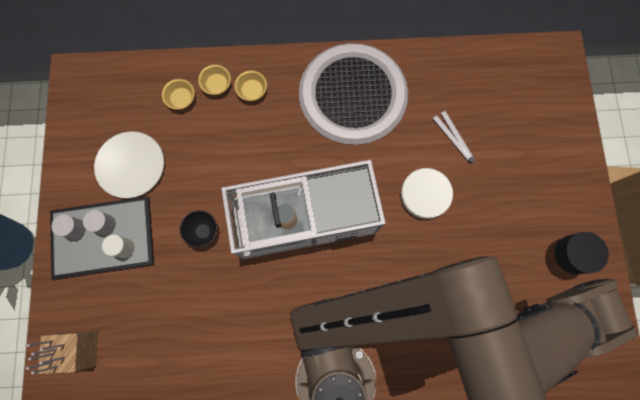

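View pics/side0.png

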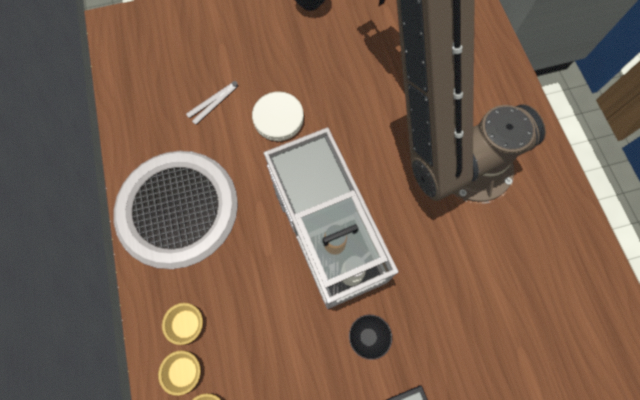

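The top view shows the station at about (303,208), with the guard shut over the left (+y) half. The handle is at (276,209), the bowl at (198,229) and the plates at (427,193). In the side view the handle is at (340,234). I'll zoom in next.

```bash
python3 - <<'E'
import cv2,numpy as np
a=cv2.imread("pics/top0.png")[155:265,215:395]; b=cv2.imread("pics/side0.png")[125:310,260:400]
cv2.imwrite("pics/topz.png",cv2.resize(a,None,fx=4.4,fy=4.4,interpolation=cv2.INTER_CUBIC))
cv2.imwrite("pics/sidez.png",cv2.resize(b,None,fx=3.2,fy=3.2,interpolation=cv2.INTER_CUBIC))
E
```

```text
(no output)
```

View pics/topz.png

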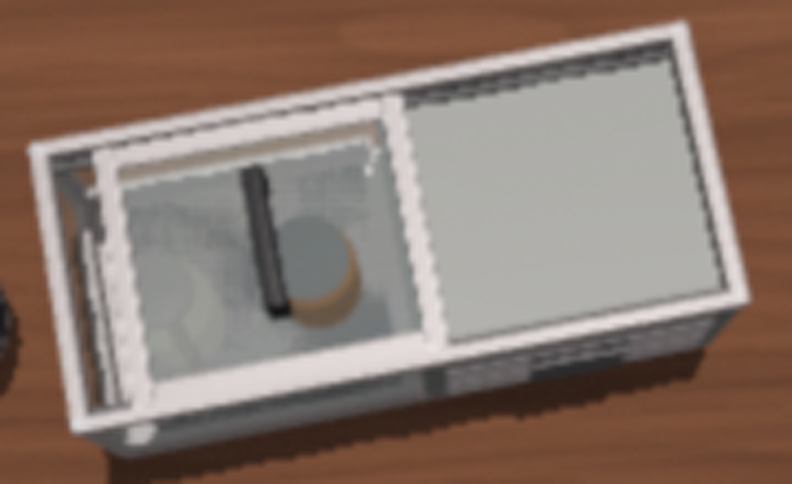

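View pics/sidez.png

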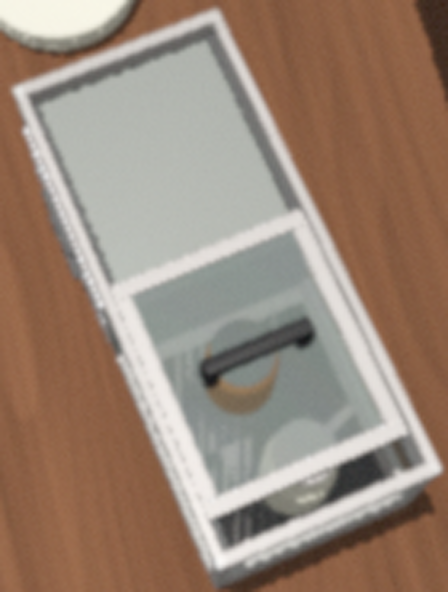

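```bash
cat > h.py <<'E'
import numpy as np, json
from cell import env
def plane(d,uv,z):
    uv=np.atleast_2d(uv).astype(float); r=np.c_[uv,np.ones(len(uv))]@np.linalg.inv(d['K']).T@d['R']; c=-d['R'].T@d['t']
    return c+r*((z-c[2])/r[:,2])[:,None]
def unz(p,s,x0,y0): return (np.array(p)+.5)/s-.5+[x0,y0]
E
python3 - <<'E'
from h import *
np.set_printoptions(precision=1,suppress=True)
T=env.read_camera("top");S=env.read_camera("side")
t=lambda p:unz(p,4.4,215,155); s=lambda p:unz(p,3.2,260,125)
ct=plane(T,t([(35,147),(685,27),(743,300),(77,427)]),206); cs=plane(S,s([(215,580),(17,90),(215,15),(438,470)]),206)
for n,c in(("top",ct),("side",cs)):
    print(n,c[:,:2].tolist() if 0 else c[:,:2],c.mean(0)); 
    v=(c[0]+c[3]-c[1]-c[2])/2; print("len",np.linalg.norm(v),"wid",np.linalg.norm((c[0]+c[1]-c[2]-c[3])/2),"yaw",np.arctan2(-v[0],v[1]), np.arctan2(*(c[0]+c[1]-c[2]-c[3])[[1,0]]))
for n,h in(("top",plane(T,t([(254,170),(279,312)]),238)),("side",plane(S,s([(210,371),(306,330)]),238))):
    print(n,h[:,:2],h.mean(0),np.linalg.norm(h[0]-h[1]))
print("pump",plane(T,t((170,300)),175),plane(S,s((300,455)),175))
print("guard edges top",plane(T,t([(105,155),(395,98),(435,345),(145,408)]),192))
def mask(d,lo,hi,box):
    pass
E
```

```text
top [[ 597.4  315.2]
 [ 660.7 -136. ]
 [ 467.2 -160.9]
 [ 404.1  288. ]] [532.4  76.6 206. ]
len 454.50182263845556 wid 195.1524234050869 yaw 0.1394070123997006 0.13403639831526992
side [[ 604.   327.1]
 [ 661.6 -132.4]
 [ 470.3 -158.1]
 [ 404.3  289.9]] [535.   81.6 206. ]
len 457.87989182319274 wid 198.00848204848862 yaw 0.13538189541212628 0.15951506526391607
top [[566.  162.5]
 [469.4 148.7]] [517.7 155.6 238. ] 97.55637032814805
side [[564.9 168.3]
 [479.6 155.7]] [522.2 162.  238. ] 86.28807657014879
pump [[492.  229.2 175. ]] [[506.2 244.1 175. ]]
guard edges top [[592.9 269.9 192. ]
 [623.7  67.7 192. ]
 [449.1  47.9 192. ]
 [416.2 244.9 192. ]]
```

The guard is slightly open, with the station at about (533,78), yaw 0.138 rad. The handle is near (519,158) and the pump sits at the +y end. I'll lift, turn to align with the station, then move out.

Call:
{"api": "carry_out", "payload": {"motion": [[0,0,-30,2,0],[0,0,-35,3,0],[0,0,-35,3,0],[10,-20,0,3,0],[21,-35,0,0,0],[21,-35,0,0,0],[21,-35,0,0,0],[21,-35,0,0,0],[21,-35,0,0,0],[21,-35,0,0,0],[21,-35,0,0,0],[21,-35,0,0,0]]}}

```text
t: 1.4
eef_pos: [336.4, -268.1, 322.7]
tcp_rot: [3.141, -0.0, 0.136]
ft_force: [0.3, -0.2, -0.8]
opening: 1.004
grip_force: 0.0
```

Call:
{"api": "carry_out", "payload": {"motion": [[21,-35,0,0,0],[21,-35,0,0,0],[21,-35,0,0,0],[21,-35,0,0,0],[21,-35,0,0,0],[21,-35,0,0,0],[21,-35,0,0,0],[15,-30,0,0,0],[0,0,0,0,0],[0,0,0,0,0]]}}

```text
t: 2.4
eef_pos: [459.0, 25.2, 322.4]
tcp_rot: [3.141, 0.001, 0.139]
ft_force: [-0.0, -0.6, 0.4]
opening: 1.001
grip_force: 0.0
```

```bash
python3 - <<'E'
from h import *
import cv2
s=env.state(); d=env.read_camera("wrist"); cv2.imwrite("pics/w0.png",d['color'][:,:,::-1])
print(s['eef_pos'],s['tcp_rot'],s['t'],d['K'].tolist(),d['hand_eye'].tolist())
E
```

```text
[458.96422699  25.20781326 322.38526836] [3.14144046e+00 6.10186493e-04 1.38661762e-01] 2.4 [[309.70691628693146, 0.0, 322.0380336233788], [0.0, 309.70691628693146, 197.1137095482019], [0.0, 0.0, 1.0]] [[-1.1689909281308059e-06, -0.9617293097589574, -0.2740013407799145, 77.86604141569936], [0.9999994895718147, 0.00027571945933791146, -0.0009720261765495191, 0.8310207564375671], [0.0010103735653783344, -0.2740012020581974, 0.9617288185428985, -162.21781251863766], [0.0, 0.0, 0.0, 1.0]]
```

View pics/w0.png

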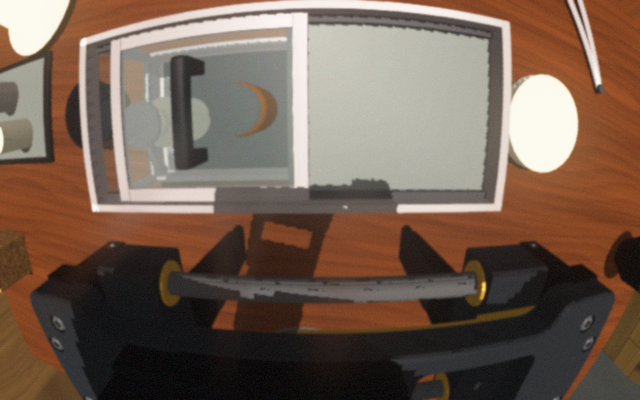

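The wrist view shows the handle bar from (181,57) to (182,167). The pump head is a pale disc near (143,124), the station corners are (82,42), (508,20), (503,210) and (95,210), and the jar lid is under the guard's right part.

```bash
cat >> h.py <<'E'
from scipy.spatial.transform import Rotation as Ro
def wplane(d,s,uv,z):
    K=d['K'];H=d['hand_eye'];q=np.atleast_2d(uv).astype(float)-[K[0,2],K[1,2]]
    r=np.linalg.norm(q,axis=1);th=r/K[0,0]; v=np.c_[q/r[:,None]*np.sin(th)[:,None],np.cos(th)]
    Rt=Ro.from_euler('xyz',s['tcp_rot']).as_matrix(); w=v@H[:3,:3].T@Rt.T; c=Rt@H[:3,3]+s['eef_pos']
    return c+w*((z-c[2])/w[:,2])[:,None]
def st(p,c=(533,78),y=.138):
    c_,s_=np.cos(y),np.sin(y); q=np.atleast_2d(p)[:,:2]-c; return np.c_[q@[c_,s_],q@[-s_,c_]]
E
python3 - <<'E'
from h import *
np.set_printoptions(precision=1,suppress=True)
s=env.state();d=env.read_camera("wrist")
c=wplane(d,s,[(82,42),(508,20),(503,210),(95,210)],206);print(c,c.mean(0),np.linalg.norm(c-np.roll(c,-1,0),axis=1)); print(np.arctan2(*(c[0]-c[1])[[0,1]]),np.arctan2(*(c[3]-c[2])[[0,1]]))
h=wplane(d,s,[(181,57),(182,167)],240);print(h,h.mean(0),np.linalg.norm(h[0]-h[1]),st(h))
p=wplane(d,s,(143,124),175);print(p,st(p))
print(st(s['eef_pos']))
E
```

```text
[[ 598.6  312.9  206. ]
 [ 668.1 -137.4  206. ]
 [ 469.8 -170.6  206. ]
 [ 405.5  284.4  206. ]] [535.5  72.3 206. ] [455.6 201.1 459.5 195.2]
-0.1533063328921829 -0.1403118751417961
[[571.  157.9 240. ]
 [477.2 148.1 240. ]] [524.1 153.  240. ] 94.34068065311143 [[ 48.6  73.9]
 [-45.7  77.1]]
[[505.2 231.8 175. ]] [[ -6.4 156.1]]
[[-80.8 -42.7]]
```

Call:
{"api": "carry_out", "payload": {"motion": [[20,-30,0,0,0],[20,-30,0,0,0],[20,-30,0,0,0],[21,-29,0,0,0],[0,0,30,0,0],[0,0,30,0,0],[0,0,26,0,0.3],[0,0,14,0,0.5],[0,0,0,0,1],[0,0,0,0,1],[0,0,0,0,1],[0,0,0,0,1]]}}

```text
t: 3.7
eef_pos: [523.5, 153.5, 223.6]
tcp_rot: [3.142, -0.002, 0.136]
ft_force: [0.0, -0.4, 0.1]
opening: 0.553
grip_force: 0.0
```

Call:
{"api": "carry_out", "payload": {"motion": [[0,0,0,0,1],[0,0,0,0,1],[0,0,0,0,1]]}}

```text
t: 4.0
eef_pos: [523.1, 153.8, 222.7]
tcp_rot: [3.142, -0.0, 0.137]
ft_force: [0.3, -0.0, 0.4]
opening: 0.297
grip_force: 0.0
```

Call:
{"api": "carry_out", "payload": {"motion": [[0,0,0,0,1],[0,0,0,0,1],[0,0,0,0,1],[0,0,0,0,1]]}}

```text
t: 4.4
eef_pos: [523.1, 153.9, 222.7]
tcp_rot: [-3.142, -0.0, 0.137]
ft_force: [-0.2, 2.6, 1.1]
opening: 0.168
grip_force: 30.0
```

Gripped: the opening is 16 mm and the grip force 30 N. Now I'll slide towards open.

Call:
{"api": "carry_out", "payload": {"motion": [[0,5,0,0,1],[0,12,0,0,1],[0,18,0,0,1],[0,18,0,0,1],[0,18,0,0,1],[0,18,0,0,1],[0,18,0,0,1],[0,18,0,0,1],[0,15,0,0,1],[0,10,0,0,1],[0,8,0,0,1],[0,5,0,0,1]]}}

```text
t: 5.6
eef_pos: [546.6, -9.0, 222.7]
tcp_rot: [3.141, -0.003, 0.136]
ft_force: [7.4, 3.7, -2.7]
opening: 0.166
grip_force: 30.0
```

Call:
{"api": "carry_out", "payload": {"motion": [[0,3,0,0,1],[0,3,0,0,1],[0,3,0,0,1],[0,3,0,0,1]]}}

```text
t: 6.0
eef_pos: [548.2, -20.4, 222.7]
tcp_rot: [3.141, -0.003, 0.136]
ft_force: [9.2, 3.7, -2.9]
opening: 0.168
grip_force: 30.0
```

Call:
{"api": "carry_out", "payload": {"motion": [[0.5,3,0,0,1],[0.5,3,0,0,1],[0.5,2,0,0,1],[0,2,0,0,1],[0,0,0,0,1]]}}

```text
t: 6.5
eef_pos: [549.3, -27.9, 222.7]
tcp_rot: [-3.138, 0.001, 0.136]
ft_force: [-0.4, 14.4, 3.3]
opening: 0.168
grip_force: 30.0
```

Call:
{"api": "carry_out", "payload": {"motion": [[0,1,0,0,1],[0,0,0,0,1]]}}

```text
t: 6.7
eef_pos: [549.3, -28.0, 222.7]
tcp_rot: [-3.137, 0.001, 0.137]
ft_force: [-0.8, 21.4, 4.6]
opening: 0.164
grip_force: 30.0
```

Call:
{"api": "carry_out", "payload": {"motion": [[0,0,0,0,0.7],[0,0,0,0,0.5],[0,0,0,0,0.5],[0,0,0,0,0.5],[0,0,-20,0,0.5],[0,0,-30,0,0.5],[0,0,-30,0,0.5],[-30,0,0,0,0.5],[-40,0,0,0,0.5],[-40,0,0,0,0.5],[0,0,0,0,0.5]]}}

```text
t: 7.8
eef_pos: [437.4, -45.5, 303.0]
tcp_rot: [3.141, 0.001, 0.136]
ft_force: [0.9, 0.3, -0.1]
opening: 0.498
grip_force: 0.0
```

```bash
python3 - <<'E'
from h import *
import cv2
s=env.state(); d=env.read_camera("wrist"); T=env.read_camera("top"); S=env.read_camera("side")
print(s['eef_pos'],s['tcp_rot'],s['t'])
for n,x in(("w1",d),("top1",T),("side1",S)): cv2.imwrite(f"pics/{n}.png",x['color'][:,:,::-1])
a=cv2.resize(T['color'][155:265,215:395],None,fx=4.4,fy=4.4,interpolation=cv2.INTER_CUBIC); 
cv2.imwrite("pics/w1z.png",cv2.resize(d['color'][0:230,40:400],None,fx=2,fy=2,interpolation=cv2.INTER_CUBIC)[:,:,::-1])
E
```

```text
[437.43194723 -45.50275944 302.95012406] [3.14133019e+00 7.95611624e-04 1.35849405e-01] 7.8
```

View pics/w1.png

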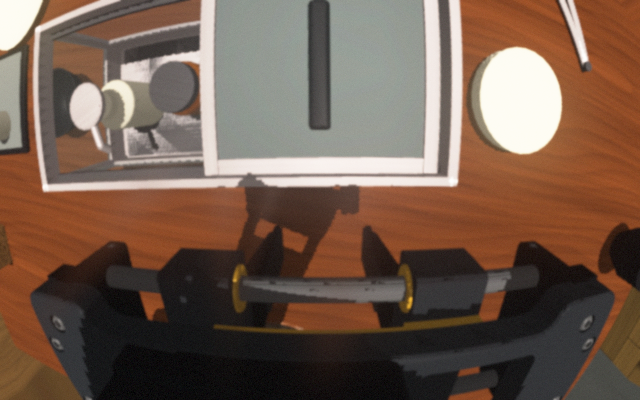

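The guard is at its open stop, with 21 N on it and the handle at y' of about -107. The pump's steel head is a disc at (88,105), with the spout pointing down; the jar's dark lid is at (175,87).

```bash
python3 - <<'E'
from h import *
import cv2
np.set_printoptions(precision=1,suppress=True)
s=env.state();d=env.read_camera("wrist");T=env.read_camera("top"); S=env.read_camera("side")
p=wplane(d,s,[(88,105),(70,105),(104,105),(88,83),(88,127)],175);print(p,st(p))
l=wplane(d,s,[(175,87)],145);print("jar",l,st(l))
out=[]
for c in(T,S):
    x=c['K']@(c['R']@p[0]+c['t']);u=x[:2]/x[2];print(u)
    x0,y0=(u-25).astype(int); z=cv2.resize(c['color'][y0:y0+50,x0:x0+50],None,fx=8,fy=8,interpolation=cv2.INTER_CUBIC); print(x0,y0); out.append(z)
cv2.imwrite("pics/pz.png",np.hstack(out)[:,:,::-1])
E
```

```text
[[508.9 232.5 175. ]
 [509.  265.1 175. ]
 [509.1 206.3 175. ]
 [534.4 235.1 175. ]
 [483.4 231.1 175. ]] [[ -2.6 156.4]
 [  1.9 188.7]
 [ -6.1 130.4]
 [ 23.  155.4]
 [-28.  158.5]]
jar [[530.9 128.7 145. ]] [[ 4.9 50.5]]
[252.1 217.4]
227 192
[351.2 263. ]
326 237
```

View pics/pz.png

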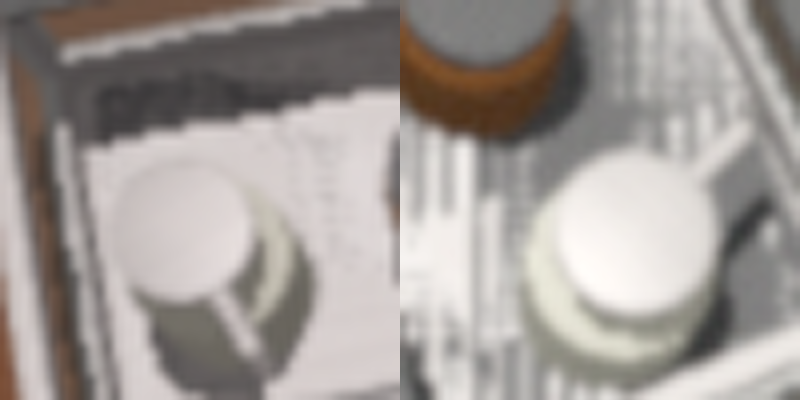

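The disc centre is at crop (183,232) in the top view and (238,235) in the side view.

```bash
python3 - <<'E'
from h import *
np.set_printoptions(precision=1,suppress=True)
s=env.state();T=env.read_camera("top"); S=env.read_camera("side")
a=plane(T,unz((183,232),8,227,192),175);b=plane(S,unz((238,235),8,326,237),175);print(a,b,st(a),st(b))
m=(a+b)[0]/2; m=(m*2+[508.9,232.5,175])/3;print(m,(st(m,s['eef_pos'][:2],s['tcp_rot'][2])),s['eef_pos'])
E
```

```text
[[499.4 240.7 175. ]] [[500.6 243.1 175. ]] [[-10.9 165.8]] [[ -9.4 168. ]]
[503.  238.8 175. ] [[ 99.4 273.1]] [441.8 -45.4 302.4]
```

Call:
{"api": "carry_out", "payload": {"motion": [[10,-25,0,0,1],[13,-35,0,0,1],[13,-35,0,0,1],[13,-35,0,0,1],[13,-35,0,0,1],[13,-35,0,0,1],[13,-35,0,0,1],[10,-25,0,0,1],[4,-15,0,0,1],[0,0,0,0,1],[0,0,0,0,1],[0,0,0,0,1]]}}

```text
t: 9.4
eef_pos: [504.5, 240.0, 302.7]
tcp_rot: [3.141, 0.0, 0.136]
ft_force: [0.4, 0.1, -0.8]
opening: 0.002
grip_force: 0.0
```

```bash
python3 - <<'E'
from h import *
np.set_printoptions(precision=1,suppress=True)
for i in range(3):
    s=env.state();d=env.read_camera("wrist");print(s['eef_pos'],s['opening'])
import cv2; cv2.imwrite("pics/w2.png",d['color'][:,:,::-1])
E
```

```text
[504.5 240.  302.7] 0.001716406677988259
[504.6 240.  302.8] 0.002908519945255363
[504.6 240.1 302.8] 0.0021691242913276848
```

View pics/w2.png

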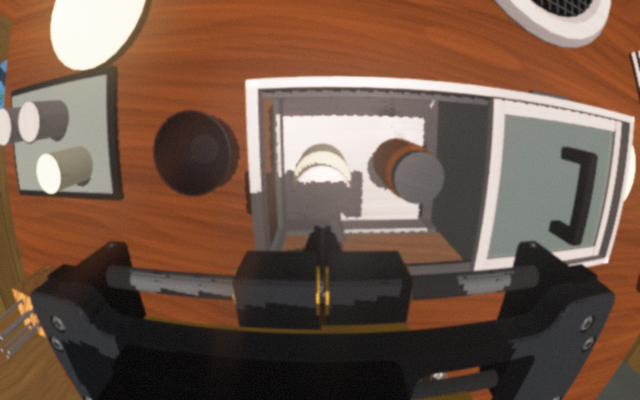

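The pump is straight beneath the closed fingers, with its column at about 322 matching the tips. The jar is well to the right at (412,170). I'll press now.

Call:
{"api": "carry_out", "payload": {"motion": [[-3,0,30,0,1],[0,0,30,0,1],[0,0,25,0,1],[0,0,15,0,1],[0,0,10,0,1],[0,0,8,0,1],[0,0,6,0,1],[0,0,4,0,1],[0,0,3,0,1],[0,0,0,0,1]]}}

```text
t: 10.55
eef_pos: [501.8, 240.4, 172.3]
tcp_rot: [3.141, -0.001, 0.137]
ft_force: [-3.2, -3.2, 8.8]
opening: 0.003
grip_force: 4.0
```

Call:
{"api": "carry_out", "payload": {"motion": [[0,0,2,0,1],[0,0,2,0,1],[0,0,1,0,1],[0,0,1,0,1],[0,0,0,0,1],[0,0,0,0,1]]}}

```text
t: 11.15
eef_pos: [501.9, 240.5, 168.1]
tcp_rot: [3.142, -0.003, 0.137]
ft_force: [-7.0, -5.3, 23.5]
opening: 0.003
grip_force: 11.6
```

The head has bottomed out at 23 N. I'll release it and return to the handle.

Call:
{"api": "carry_out", "payload": {"motion": [[0,0,-5,0,1],[0,0,-10,0,1],[0,0,-20,0,1],[0,0,-30,0,1],[0,0,-35,0,1],[0,0,-35,0,1],[0,0,0,0,0.5],[2,25,0,0,0.5],[2,35,0,0,0.5],[2,35,0,0,0.5],[2,35,0,0,0.5],[2,35,0,0,0.5]]}}

```text
t: 12.35
eef_pos: [534.0, 77.2, 300.3]
tcp_rot: [3.142, -0.0, 0.137]
ft_force: [-0.2, -0.4, 0.3]
opening: 0.453
grip_force: 0.0
```

Call:
{"api": "carry_out", "payload": {"motion": [[0,35,0,0,0.5],[0,35,0,0,0.5],[0,25,0,0,0.5],[0,12,0,0,0.5],[0,0,0,0,0.5],[0,0,0,0,0.5]]}}

```text
t: 12.95
eef_pos: [548.5, -26.8, 300.5]
tcp_rot: [-3.141, 0.0, 0.137]
ft_force: [-0.0, 0.0, -0.3]
opening: 0.5
grip_force: 0.0
```

Call:
{"api": "carry_out", "payload": {"motion": [[0,1,30,0,0.5],[0,0,25,0,0.5],[0,0,15,0,0.5],[0,0,8,0,0.5],[0,0,0,0,1],[0,0,0,0,1],[0,0,0,0,1],[0,0,0,0,1],[0,0,0,0,1],[0,0,0,0,1]]}}

```text
t: 13.95
eef_pos: [548.8, -28.0, 223.2]
tcp_rot: [-3.141, -0.001, 0.137]
ft_force: [-0.5, 6.0, 5.4]
opening: 0.167
grip_force: 30.0
```

Call:
{"api": "carry_out", "payload": {"motion": [[0,-5,0,0,1],[0,-12,0,0,1],[0,-18,0,0,1],[-0.5,-18,0,0,1],[0,-18,0,0,1],[0,-18,0,0,1],[-0.5,-18,0,0,1],[0,-18,0,0,1],[0,-18,0,0,1],[-0.5,-18,0,0,1],[0,-15,0,0,1],[0,-12,0,0,1]]}}

```text
t: 15.15
eef_pos: [522.0, 158.4, 223.2]
tcp_rot: [3.141, -0.002, 0.137]
ft_force: [2.3, -2.2, 6.4]
opening: 0.169
grip_force: 30.0
```

Call:
{"api": "carry_out", "payload": {"motion": [[0,-8,0,0,1],[0,-5,0,0,1],[0,-3,0,0,1],[0,-3,0,0,1],[0,0,0,0,1]]}}

```text
t: 15.65
eef_pos: [519.3, 177.1, 223.2]
tcp_rot: [-3.141, -0.001, 0.137]
ft_force: [0.8, 1.6, 6.5]
opening: 0.165
grip_force: 30.0
```

Call:
{"api": "carry_out", "payload": {"motion": [[0,-3,0,0,1],[0,-2,0,0,1],[0,-2,0,0,1],[0,-1,0,0,1],[0,-1,0,0,1],[0,0,0,0,1]]}}

```text
t: 16.25
eef_pos: [518.2, 184.9, 223.2]
tcp_rot: [3.14, -0.001, 0.137]
ft_force: [0.6, -5.8, 7.1]
opening: 0.164
grip_force: 30.0
```

Travel is now 215 mm and the force is rising. I'll nudge once more, then release and leave.

Call:
{"api": "carry_out", "payload": {"motion": [[0,-1,0,0,1],[0,-1,0,0,1],[0,0,0,0,1]]}}

```text
t: 16.55
eef_pos: [518.1, 184.9, 223.2]
tcp_rot: [3.137, -0.001, 0.137]
ft_force: [1.9, -19.5, 9.3]
opening: 0.169
grip_force: 30.0
```

Call:
{"api": "carry_out", "payload": {"motion": [[0,0,0,0,0.8],[0,0,0,0,0.5],[0,0,0,0,0.5],[0,0,0,0,0.5],[0,0,-20,0,0.5],[0,0,-30,0,0.5],[0,0,-30,0,0.5],[-30,0,0,0,0.5],[-40,0,0,0,0.5],[-40,0,0,0,0.5],[0,0,0,0,0.5],[0,0,0,0,0.5]]}}

```text
t: 17.75
eef_pos: [408.3, 172.5, 303.1]
tcp_rot: [-3.141, -0.001, 0.137]
ft_force: [0.5, 0.7, -1.1]
opening: 0.502
grip_force: 0.0
```

```bash
python3 - <<'E'
from h import *
import cv2
d=env.read_camera("wrist"); cv2.imwrite("pics/w3.png",d['color'][:,:,::-1]); print(env.state()['eef_pos'])
E
```

```text
[408.98687793 172.57132387 302.87010245]
```

View pics/w3.png

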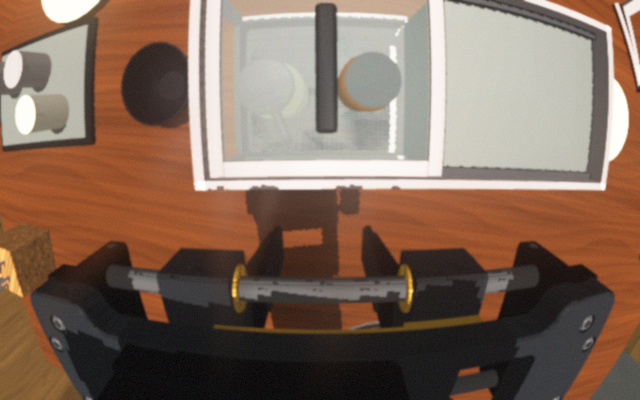

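The guard is against its closed end, with its edge at columns 205–220 flush with the station's +y end. The pump, jar and bowl are in place and the gripper is clear.

```bash
python3 -c "
from cell import env
print(env.job_done())"
```

```text
the job is handed in; nothing more can be done
None
```

The job is handed in: I slid the guard to its open stop, pressed the pump head to the bottom (23 N) and let it up, then slid the guard to its closed stop; the jar, bowl and plates were not touched, and no verdict came back.

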